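# Pull down the cupboard hatch with the hook pole

### The job

Take the hook pole from the worktop, put its hook through the ring of the cupboard's wider hatch and pull that hatch fully down with it. Do not touch the hatch with the hand, and leave the narrow hatch beside it shut. Then unhook the pole and lay it down flat on the worktop, without dropping it.

Things in the scene. Friction and masses are not known exactly. Their poses are not given: they have to be found in the camera images.
- hook_pole: Wooden handle 160 mm long, 24 wide, 28 high, then a 9 mm steel shaft ending in a prong bent sideways; 0.14 kg; lies flat, hook away from the robot. Origin: underside of the handle, 55 mm behind its front end, near the centre of mass: grip here across the width. x: along the pole to the hook; y: the way the prong points (left); z up. Prong at x=165 mm, out to y=45 (13 mm ball tip), z=14.
- hook (a point): Middle of the pole's prong: 165 mm ahead of the pole's origin, 24 mm to its left, 14 mm above its underside. About 18 mm of free prong to the right of this point and 27 mm to the left.
- cupboard: Fixed grey cupboard 420 wide, 130 deep, 115 to 300 mm above the worktop on four posts; two wooden hatches in front, the wide one left, the narrow one right, each with a steel ring near its top edge. Origin: on the worktop under its centre; x to its back, y left, z up. Both hatches' hinge axes run along y at x=-59, z=127 mm.
- wide_hatch (a joint): Angle of the wide hatch (246 wide, 160 high, 12 mm thick, centred at y=+75 mm of the cupboard), hinged at its lower edge. 0 = shut, upright; grows as its top swings out to the robot and down; stop at 1.2 rad = fully down. Stiff hinge: it stays where left, 2 to 3 N at the ring moves it. Starts at 0 to 0.15.
- wide_hatch_ring (a point): Centre of the wide hatch's ring, fixed to the hatch, edge-on to the robot: its hole runs sideways along the cupboard's y. 42 mm inside, 54 outside. It swings with the hatch: 38 mm out from the hinge's plane (32 from the hatch's face), 125 mm up from the hinge axis; shut, at (-97, 75, 252) mm of the cupboard; fully down it hangs on the underside, 137 mm above the worktop.
- narrow_hatch (a joint): Angle of the narrow hatch (136 mm wide, same height and ring), centred at y=-130 mm of the cupboard; 0 = shut, as it starts; to be left shut.

How it is judged (in metres and radians):
On the way, in this order (a step that is already met when the one before it is completed fails the run):
1. the hook is through the ring of the wide hatch (distance between hook and wide_hatch_ring below 0.03 m and value of joint wide_hatch below 0.6 rad), for 0.2 s.
2. the wide hatch has been pulled fully down with the hook still in its ring (distance between hook and wide_hatch_ring below 0.035 m and value of joint wide_hatch above 1 rad), for 0.1 s.
At the end, for the whole second after the job is handed in: The wide hatch is down (past 1.0 rad; its stop is at 1.2), the narrow hatch is shut (under 0.1 rad), and the pole lies at rest on the worktop, level within about 12 degrees and its handle less than 60 mm up, with its hook out of the ring (over 60 mm from the ring's centre) (value of joint wide_hatch above 1 rad and value of joint narrow_hatch below 0.1 rad and height (world z) of hook_pole between -0.02 and 0.06 m and angle between hook_pole's own x axis and vertical between 1.35 and 1.79 rad and linear speed of hook_pole below 0.02 m/s and distance between hook and wide_hatch_ring above 0.06 m); the robot touches nothing.
It fails at once if the hand or arm presses on the wide hatch (over 2 N) (contact force between any of the fingers, the arm and wide_hatch above 2 N).
It fails at once if the narrow hatch is opened (over 0.2 rad) (value of joint narrow_hatch above 0.2 rad).
It fails at once if the pole is dropped (falls faster than 0.9 m/s out of the fingers) (linear speed of hook_pole above 0.9 m/s and contact force between the fingers and hook_pole below 0.05 N).
It also fails if it takes over 51 s, if anything falls off the work surface, if the arm or the gripper's body presses on something with over 40 N, if the wrist force passes 120 N, or if a joint passes its speed limit or range.

### The arm

A 6-joint arm with a two-finger parallel gripper is mounted at the origin on a cart in front of the work surface, level with it; the furniture and walls round the work are solid. World frame = base frame: x ahead of the robot, y to its left, z up, the work surface at z = 0. Lengths are in m, angles in degrees, forces in N, time in s.
With the tool pointing down it reaches from about 0.275 to 0.75 m from the base axis. Payload 10.2 kg.
Tool frame: the origin (TCP) lies midway between the tips of the shut fingers; the grasp point (between the pads) lies 19 mm behind it; z points along the fingers, y is the direction in which the jaws open and shut (so a half turn about z gives the same grasp; the last joint's range is limited). The gripper opens to 88 mm and grips with 3 to 60 N. Pads are 18 mm wide; open, the fingers measure 123 mm over their backs; the gripper's body (75 mm by 187 mm) begins 45 mm behind the grasp point.
Start: joints at [-82.357, 17.928, 85.812, -0, 76.261, -12.8], TCP at [0.183, -0.492, 0.21] pointing down, gripper open.
Joint ranges: [-168.41, 168.41], [-55.51, 124.54], [10.69, 146.95], [-70.63, 250.63], [1, 178], [-165.06, 165.06]. Speed limits (degrees/s): [136.94, 136.94, 172.46, 180, 180, 180].

### API

Orientations are given as a 3x3 rotation matrix whose columns are the frame's x, y, z axes.
In Python, from station import env, cams, finish_job, finder gives the robot as it stands.
- The arm moves only by the shell command python3 -m pendant 'ROWS'. ROWS is JSON, a list of rows, each an object with "linear": the shift along the tool's x, y, z in m, a list of three; "angular": the turn, a rotation vector about the tool's x, y, z in rad, a list of three; "claw": the finger opening in m, from 0 to 0.0881. In form: [{"linear": [tx, ty, tz], "angular": [ax, ay, az], "claw": claw}, ...]. A call has 1 to 5 rows; each row shifts and turns the commanded pose from where the row before left it, along the tool's axes as they then stand; what a row does not reach is not made up. A row lasts 1/12 s, in which the tool goes at most 41.7 mm and 7.16 degrees, less where a joint would pass 70% of its speed; a pose out of reach is approached as far as the arm can. A call with a gripper value outside its range is refused whole. The fingers move at their own pace and stop on an object; the grip force is fixed at half the most. Time passes only in rows, so rows that do not move let the fingers close. It gives the time, the measured TCP pose, the force and the opening at its end, in the units of the state.
- env.state(): the state, without advancing time (a new reading comes with each control period).
- cams.camera(name): name is "scene" or "side" or "wrist"; returns the picture (384x512x3 uint8, red, green, blue); there is no depth.
- cams.camera_params(name): a dict with "camera_matrix" (3x3 intrinsics, pixels), "k1" (the pictures are not rectified: a ray, as slopes to the right and down, at radius r is drawn at 1 + k1 r^2 times it, then the intrinsics apply), "extrinsics" (4x4, takes a point from camera to world coordinates). Camera axes: x right, y down, z forward; pixel columns grow to the right and rows downward; lengths in m; the calibration is good to about 2 mm. A picture is of the moment at which its call begins: read the wrist's pose just before it. camera_params takes no time and is no camera call; for the wrist camera it gives the pose at the moment of the call.
- finish_job(): hands the job in, once; it reports no verdict.
Trained networks look in the newest picture that a camera, given by its name, has taken for a name from the list of things; names that differ only in an ending like _2 or _b are one class to them, and where a whole thing is asked for, a point or a joint stands for the part that bears it (a point fixed in the world has none). Each returns a list of dicts, best first, with "conf" (0 to 1); they miss things now and then, are a little off and sometimes report something else, mostly with a low value. They report only what shows in the picture. A call takes as long as a camera call.
- finder.recognise(query, camera): "xyz" ([x, y, z] in m, in world coordinates, good to about 4 mm: the middle of the surface that is visible of it).
- finder.pinpoint(query, camera): "xyz" ([x, y, z] in m, in world coordinates, good to about 4 mm: a listed point, or the origin of a listed thing).
The state is a dict: "time": time; "joint_pos": joint angles; "joint_velocities": joint speeds; "joint_efforts": joint torques, N m; "position": TCP position; "eef_rot": TCP orientation; "contact_force": force on the tool from outside, world axes, zero at the start; "torque": the same for the moment, N m; "opening": finger opening in m.
Only numpy, scipy, OpenCV 4.12 (cv2) and the standard library are available. Lean on these libraries where they do the work, as an engineer would, in place of code of your own. Each camera call takes 0.05 s, during which the arm holds its last target.

## Working session

There is one attempt and no reset: what is moved stays moved. The work goes in short steps, Python scripts to look and compute and a shell command to move; the robot and the scene stay as the last step left them, time stands still between calls to the robot, and variables do not carry over. Pictures are saved under pics/ and viewed, and the job is handed in when it is done.

```bash
ls; mkdir -p pics
cat > h.py <<'E'
import numpy as np, cv2
from station import env, cams, finish_job, finder
def snap(name,fn):
    im=cams.camera(name); cv2.imwrite('pics/'+fn,im[:,:,::-1]); return im
def st():
    s=env.state(); print('t',s['time'],'pos',np.round(s['position'],4),'open',s['opening'],'F',np.round(s['contact_force'],2)); print(np.round(s['eef_rot'],4)); print('j',np.round(s['joint_pos'],1)); return s
def proj(name,p):
    c=cams.camera_params(name);E=np.array(c['extrinsics']);K=np.array(c['camera_matrix'])
    q=np.linalg.inv(E)@np.append(p,1);u=q[:2]/q[2];u=u*(1+c['k1']*(u@u));return K[:2,:2]@u+K[:2,2]
E
python3 - <<'E'
from h import *
st()
for c in ['scene','side']:
    snap(c,c+'0.png')
    for q in ['hook_pole','hook','wide_hatch_ring','cupboard']:
        print(c,q,[(np.round(d['xyz'],4),round(d['conf'],2)) for d in finder.pinpoint(q,c)][:2])
E
```

```text
pics
t 0.0 pos [ 0.1833 -0.4917  0.2098] open 0.08810328838322892 F [ 0.67 -0.22  0.14]
[[ 9.370e-01  3.493e-01 -2.000e-04]
 [ 3.493e-01 -9.370e-01  1.200e-03]
 [ 3.000e-04 -1.200e-03 -1.000e+00]]
j [-82.4  18.   85.9  -0.   76.3 -12.8]
scene hook_pole [(array([ 0.4474, -0.2445,  0.0006]), 0.66)]
scene hook [(array([ 0.6001, -0.1787,  0.014 ]), 0.97)]
scene wide_hatch_ring [(array([0.6674, 0.0252, 0.2476]), 0.84)]
scene cupboard [(array([ 0.7722, -0.0396,  0.0008]), 0.71)]
side hook_pole [(array([ 0.4421, -0.243 ,  0.0009]), 0.62)]
side hook [(array([ 0.5989, -0.1764,  0.0153]), 0.87)]
side wide_hatch_ring [(array([0.6694, 0.0263, 0.2454]), 0.61)]
side cupboard [(array([ 7.737e-01, -4.250e-02, -2.000e-04]), 0.71)]
```

View pics/scene0.png

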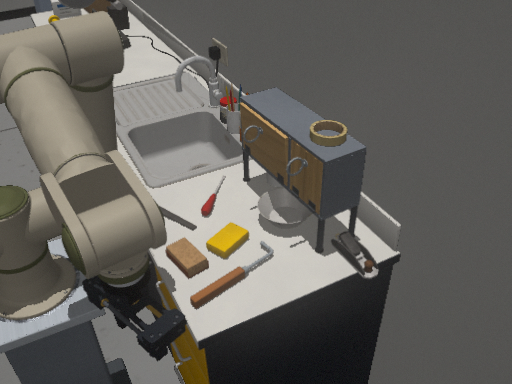

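View pics/side0.png

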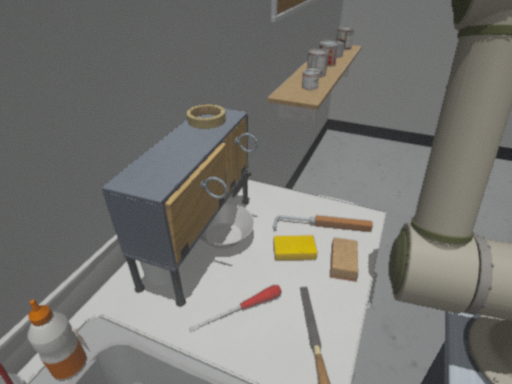

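Scene view: the pole lies at about (240,278) with its hook at (268,247), the rings are at (253,133) (wide) and (297,167) (narrow), and there's clutter beside the pole. I'll zoom in to get the yaws.

Run:
```python
from h import *
a=cv2.imread('pics/scene0.png');b=cv2.imread('pics/side0.png')
cv2.imwrite('pics/z1.png',cv2.resize(a[85:255,225:395],(800,600)[:1]*1+(0,) if 0 else (600,600),interpolation=cv2.INTER_CUBIC))
cv2.imwrite('pics/z2.png',cv2.resize(b[95:315,100:300],(545,600),interpolation=cv2.INTER_CUBIC))
cv2.imwrite('pics/z3.png',cv2.resize(a[230:310,180:290],(800,582),interpolation=cv2.INTER_CUBIC))
for q in ['narrow_hatch','wide_hatch','hook_pole','wide_hatch_ring']:
  for c in ['scene','side']:
    print(c,q,[(np.round(d['xyz'],4),round(d['conf'],2)) for d in finder.recognise(q,c)][:3])
```

```text
scene narrow_hatch [(array([ 0.7192, -0.182 ,  0.2135]), 0.89), (array([0.7006, 0.0101, 0.2241]), 0.6)]
side narrow_hatch []
scene wide_hatch [(array([0.7011, 0.0113, 0.2247]), 0.62)]
side wide_hatch [(array([0.6982, 0.0551, 0.2281]), 0.6)]
scene hook_pole [(array([ 0.4381, -0.2525,  0.0198]), 0.61)]
side hook_pole []
scene wide_hatch_ring [(array([0.7008, 0.012 , 0.2266]), 0.58)]
side wide_hatch_ring [(array([0.7004, 0.0566, 0.2268]), 0.68)]
```

View pics/z1.png

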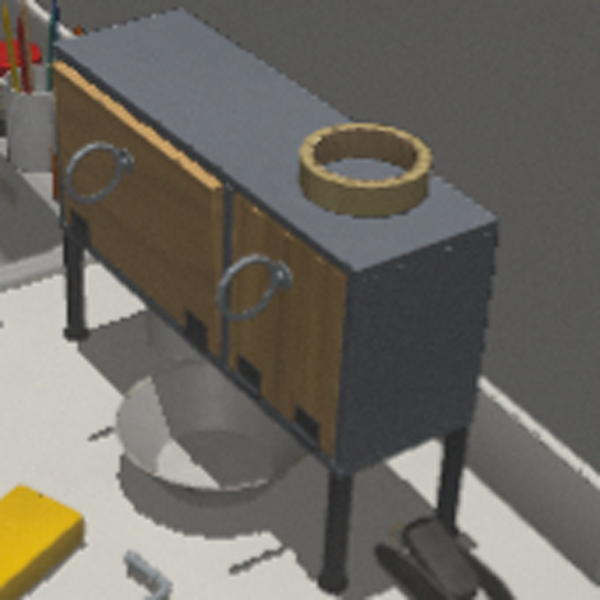

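View pics/z2.png

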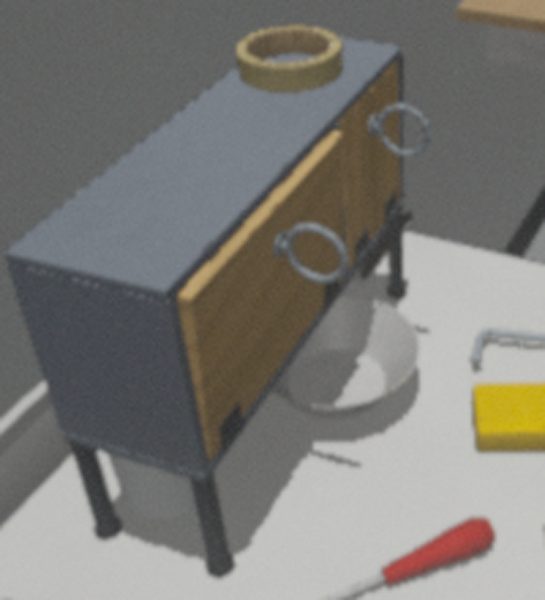

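View pics/z3.png

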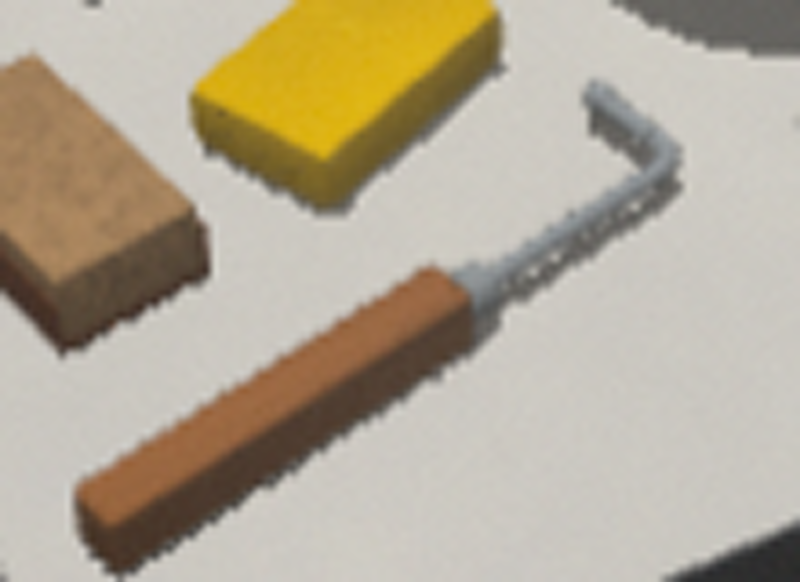

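```bash
cat > fit.py <<'E'
from h import *
from scipy.optimize import least_squares
def px(z,s,off): return (np.array(z)+.5)/s-.5+np.array(off)
A=lambda z:('scene',px(z,3.529,(225,85)));B=lambda z:('side',px(z,2.726,(100,95)));C=lambda z:('scene',px(z,7.273,(180,230)))
P={c:cams.camera_params(c) for c in('scene','side')}
def pj(c,p):
    c=P[c];q=np.linalg.inv(np.array(c['extrinsics']))@np.append(p,1);u=q[:2]/q[2];u=u*(1+c['k1']*(u@u));K=np.array(c['camera_matrix']);return K[:2,:2]@u+K[:2,2]
def tf(v,p): x,y,a=v;c,s=np.cos(a),np.sin(a);p=np.array(p)/1000;return np.array([x+c*p[0]-s*p[1],y+s*p[0]+c*p[1],p[2]])
def ring(th): return (-59-38*np.cos(th)-125*np.sin(th),75,127+125*np.cos(th)-38*np.sin(th))
cup=[(A((355,270)),(-65,-210,300)),(A((496,222)),(65,-210,300)),(A((182,10)),(65,210,300)),(A((340,472)),(-65,-210,115)),
(B((165,297)),(-65,210,300)),(B((12,255)),(65,210,300)),(B((203,472)),(-65,210,115)),(B((68,435)),(65,210,115)),
(A((250,287)),(-97,-130,252)),(B((405,128)),(-97,-130,252)),(A((97,172)),'r'),(B((319,252)),'r')]
def res(v):
    return np.concatenate([pj(o[0],tf(v[:3],ring(v[3]) if m=='r' else m))-o[1] for o,m in cup])
r=least_squares(res,[.77,-.04,0,.05],loss='soft_l1');print('cup',r.x,np.degrees(r.x[2:]));print(res(r.x).reshape(-1,2).round(1).tolist())
print('ring',tf(r.x[:3],ring(r.x[3])),'narrow',tf(r.x[:3],(-97,-130,252)))
pol=[(C((433,266)),(55,12,28)),(C((470,290)),(55,-12,28)),(C((80,488)),(-105,12,28)),(C((107,527)),(-105,-12,28)),(C((592,90)),(165,45,14)),(C((670,155)),(165,0,14))]
f=lambda v:np.concatenate([pj(o[0],tf(v,m))-o[1] for o,m in pol])
p=least_squares(f,[.445,-.245,.2],loss='soft_l1');print('pole',p.x,np.degrees(p.x[2]));print(f(p.x).reshape(-1,2).round(1).tolist(),'hook',tf(p.x,(165,24,14)))
E
python3 fit.py
```

```text
cup [ 0.77463298 -0.04471006  0.05003582  0.06326235] [2.86684123 3.62466594]
[[0.0, 0.2], [1.6, -1.3], [-0.3, -1.2], [-0.4, 2.7], [0.6, -4.0], [-3.2, -3.2], [1.1, 2.7], [-1.3, 0.3], [-0.9, 0.4], [0.0, -0.2], [-1.2, 0.4], [-0.4, -0.8]]
ring [0.66618655 0.02495319 0.24934758] narrow [ 0.68425633 -0.17939881  0.252     ]
pole [ 0.44849128 -0.2420607   0.2559217 ] 14.663233202285229
[[-0.5, -1.5], [0.5, -0.0], [-1.6, 0.1], [0.6, 0.3], [-0.1, 0.6], [0.5, -0.2]] hook [ 0.60204201 -0.17707473  0.014     ]
```

The fits agree: the pole is at about (0.447,-0.2425) with yaw 14.7°, the ring at (0.667,0.025,0.249), cupboard yaw 2.9° and hatch about 0.06 rad. Next I need a helper that works out the tool-axis shifts, then I'll go to the pole.

```bash
cat > to.py <<'E'
import sys
from h import *
from scipy.spatial.transform import Rotation as Ro
# usage: to.py x y z yawdeg [pitchup deg]: rotation first, then shift in new axes
def R(yaw,p=0): return Ro.from_euler('ZY',[yaw,-p],degrees=True).as_matrix()@np.diag([1,-1,-1.])
s=st();v=list(map(float,sys.argv[1:]));Rt=R(*v[3:]);Rc=np.array(s['eef_rot'])
print('ang',np.round(Ro.from_matrix(Rc.T@Rt).as_rotvec(),4),'lin(new axes)',np.round(Rt.T@(np.array(v[:3])-s['position']),4))
E
python3 to.py 0.457 -0.24 0.12 14.7
```

```text
t 0.9 pos [ 0.1833 -0.4919  0.2103] open 0.08799800243660615 F [-1.32  0.03  0.54]
[[ 9.370e-01  3.492e-01 -0.000e+00]
 [ 3.492e-01 -9.370e-01  1.000e-04]
 [ 0.000e+00 -1.000e-04 -1.000e+00]]
j [-82.4  17.9  85.8  -0.   76.3 -12.8]
ang [-1.000e-04 -0.000e+00  1.002e-01] lin(new axes) [ 0.3286 -0.1742  0.0903]
```

```bash
python3 -m pendant '[{"linear":[0,0,0],"angular":[0,0,0.1],"claw":0.05},{"linear":[0.033,-0.017,0.009],"angular":[0,0,0],"claw":0.05},{"linear":[0.033,-0.017,0.009],"angular":[0,0,0],"claw":0.05},{"linear":[0.033,-0.017,0.009],"angular":[0,0,0],"claw":0.05},{"linear":[0.033,-0.017,0.009],"angular":[0,0,0],"claw":0.05}]'
python3 -m pendant '[{"linear":[0.033,-0.017,0.009],"angular":[0,0,0],"claw":0.05},{"linear":[0.033,-0.017,0.009],"angular":[0,0,0],"claw":0.05},{"linear":[0.033,-0.017,0.009],"angular":[0,0,0],"claw":0.05},{"linear":[0.033,-0.017,0.009],"angular":[0,0,0],"claw":0.05},{"linear":[0.03,-0.017,0.009],"angular":[0,0,0],"claw":0.05}]'
python3 to.py 0.457 -0.24 0.12 14.7
python3 - <<'E'
from h import *
snap('wrist','w1.png')
print(proj('wrist',[.447,-.2425,.028]))
for q in ['hook_pole','hook']: print(q,[(np.round(d['xyz'],4),round(d['conf'],2)) for d in finder.pinpoint(q,'wrist')][:2])
E
```

```text
time: 1.32
position: [0.2947, -0.3914, 0.174]
eef_rot: [[0.967, 0.253, 0.0], [0.253, -0.967, -0.0], [0.0, 0.0, -1.0]]
contact_force: [0.9, -0.1, -0.2]
opening: 0.0571
time: 1.73
position: [0.4302, -0.2678, 0.129]
eef_rot: [[0.967, 0.254, 0.0], [0.254, -0.967, -0.0], [0.0, 0.0, -1.0]]
contact_force: [-0.2, -0.6, 0.5]
opening: 0.0503
t 1.7333 pos [ 0.4302 -0.2678  0.129 ] open 0.05033421561685042 F [-0.22 -0.61  0.48]
[[ 9.672e-01  2.542e-01  4.000e-04]
 [ 2.542e-01 -9.672e-01 -3.000e-04]
 [ 3.000e-04  4.000e-04 -1.000e+00]]
j [-45.2  20.3  95.5   0.   64.2  30.1]
ang [ 0.0004 -0.0003  0.0005] lin(new axes) [ 0.0329 -0.0201  0.009 ]
[238.02441653 160.8732109 ]
hook_pole []
hook []
```

View pics/w1.png

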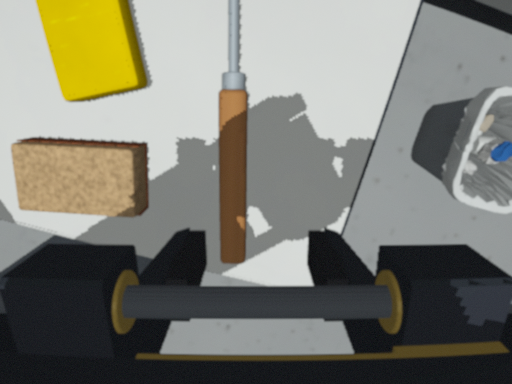

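The wrist view shows the handle running straight up the image, x about 232 px, rows 91 to 262. It's aligned with the tool. The last row was still settling, so I'll re-measure.

```bash
python3 - <<'E'
from h import *
st()
snap('wrist','w2.png'); a=cv2.imread('pics/w2.png');hsv=cv2.cvtColor(a,cv2.COLOR_BGR2HSV)
m=((hsv[:,:,0]<15)&(hsv[:,:,1]>130)&(hsv[:,:,2]>50)).astype(np.uint8)
m[:, :160]=0;m[:,330:]=0
n,l,s,c=cv2.connectedComponentsWithStats(m);i=1+np.argmax(s[1:,4]);print(s[i],c[i])
for yy in (int(s[i][1]+10),int(s[i][1]+s[i][3]*.5),int(s[i][1]+s[i][3]-12)):
  x=np.where(l[yy]==i)[0];print(yy,x.min(),x.max())
x,y,a=.4475,-.2425,np.radians(14.7)
for px,py in((55,12),(55,-12),(-105,12),(-105,-12),(0,12),(0,-12)):
  p=[x+(np.cos(a)*px-np.sin(a)*py)/1e3,y+(np.sin(a)*px+np.cos(a)*py)/1e3,.028];print(px,py,proj('wrist',p).round(1))
E
python3 to.py 0.457 -0.24 0.12 14.7
```

```text
t 1.8833 pos [ 0.4297 -0.2676  0.1288] open 0.04986108356066232 F [ 0.29 -0.32 -0.18]
[[ 9.663e-01  2.575e-01 -9.000e-04]
 [ 2.575e-01 -9.663e-01  9.000e-04]
 [-6.000e-04 -1.100e-03 -1.000e+00]]
j [-45.2  20.3  95.5   0.   64.3  29.9]
[ 221  107   26  155 2636] [233.15288316 184.84294385]
117 232 246
184 221 244
250 222 244
55 12 [217.   87.9]
55 -12 [246.4  87.9]
-105 12 [222.3 264.4]
-105 -12 [247.5 264.5]
0 12 [218.8 154.5]
0 -12 [246.8 154.5]
t 1.9333 pos [ 0.4291 -0.2689  0.1292] open 0.04964728434524145 F [ 0.09 -0.66  0.31]
[[ 9.668e-01  2.557e-01 -3.000e-04]
 [ 2.557e-01 -9.668e-01  1.000e-04]
 [-3.000e-04 -2.000e-04 -1.000e+00]]
j [-45.3  20.2  95.5  -0.   64.3  29.8]
ang [-0.0002  0.0003  0.002 ] lin(new axes) [ 0.0343 -0.0209  0.0092]
```

```bash
python3 -m pendant '[{"linear":[0.034,-0.02,0.009],"angular":[0,0,0],"claw":0.05},{"linear":[0,0,0.035],"angular":[0,0,0],"claw":0.05},{"linear":[0,0,0.035],"angular":[0,0,0],"claw":0.05},{"linear":[0,0,0.03],"angular":[0,0,0],"claw":0.05},{"linear":[0,0,0],"angular":[0,0,0],"claw":0.05}]'
python3 to.py 0.457 -0.24 0.004 14.7
python3 - <<'E'
from h import *
snap('wrist','w3.png')
E
```

```text
time: 2.35
position: [0.4537, -0.2405, 0.0161]
eef_rot: [[0.968, 0.252, -0.006], [0.252, -0.968, 0.005], [-0.005, -0.007, -1.0]]
contact_force: [-1.4, 1.3, -0.1]
opening: 0.0496
t 2.35 pos [ 0.4537 -0.2405  0.0161] open 0.04958110592264815 F [-1.37  1.28 -0.07]
[[ 0.9676  0.2523 -0.0064]
 [ 0.2523 -0.9676  0.0053]
 [-0.0049 -0.0068 -1.    ]]
j [-41.   30.7  99.5  -0.   50.3  34.4]
ang [-0.0068  0.0049 -0.0015] lin(new axes) [0.0033 0.0003 0.0121]
```

View pics/w3.png

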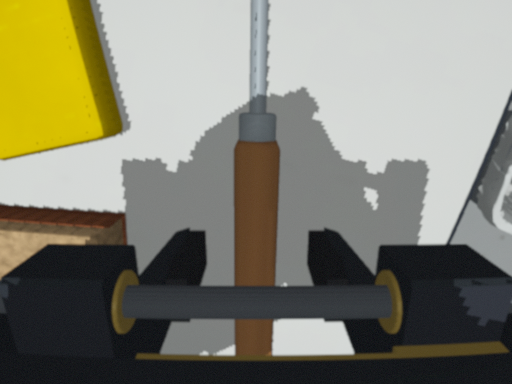

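The handle (x 235–277) sits between the fingers and is aligned. I'll go down 11 mm and close.

```bash
python3 -m pendant '[{"linear":[0,0,0.011],"angular":[0,0,0],"claw":0.05},{"linear":[0,0,0],"angular":[0,0,0],"claw":0.015},{"linear":[0,0,0],"angular":[0,0,0],"claw":0.015},{"linear":[0,0,0],"angular":[0,0,0],"claw":0.015},{"linear":[0,0,0],"angular":[0,0,0],"claw":0.015}]'
python3 -m pendant '[{"linear":[0,0,0],"angular":[0,0,0],"claw":0.015},{"linear":[0,0,0],"angular":[0,0,0],"claw":0.015}]'
python3 to.py 0.457 -0.24 0.1 14.7
```

```text
time: 2.82
position: [0.4571, -0.2417, 0.0103]
eef_rot: [[0.967, 0.254, 0.001], [0.254, -0.967, -0.001], [0.001, 0.001, -1.0]]
contact_force: [-0.8, 1.0, 0.5]
opening: 0.0254
time: 2.98
position: [0.4568, -0.2414, 0.0098]
eef_rot: [[0.967, 0.254, 0.001], [0.254, -0.967, -0.0], [0.0, 0.001, -1.0]]
contact_force: [0.1, 0.0, 0.1]
opening: 0.0153
t 2.9833 pos [ 0.4568 -0.2414  0.0098] open 0.015253781463476713 F [0.14 0.03 0.14]
[[ 9.672e-01  2.540e-01  6.000e-04]
 [ 2.540e-01 -9.672e-01 -5.000e-04]
 [ 4.000e-04  6.000e-04 -1.000e+00]]
j [-40.9  31.4  99.6  -0.   49.   34.4]
ang [ 0.0006 -0.0004  0.0003] lin(new axes) [ 0.0005 -0.0014 -0.0902]
```

Run:
```python
from h import *
st();snap('wrist','w4.png');snap('side','s4.png')
a=cv2.imread('pics/s4.png');cv2.imwrite('pics/s4z.png',cv2.resize(a[170:290,240:440],(800,480),interpolation=cv2.INTER_CUBIC))
```

```text
t 2.9833 pos [ 0.4568 -0.2414  0.0098] open 0.015253781463476713 F [0.14 0.03 0.14]
[[ 9.672e-01  2.540e-01  6.000e-04]
 [ 2.540e-01 -9.672e-01 -5.000e-04]
 [ 4.000e-04  6.000e-04 -1.000e+00]]
j [-40.9  31.4  99.6  -0.   49.   34.4]
```

View pics/w4.png

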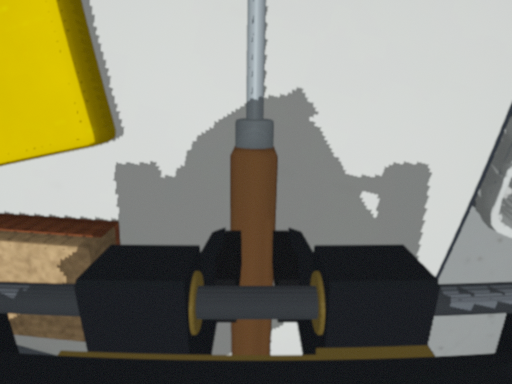

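View pics/s4z.png

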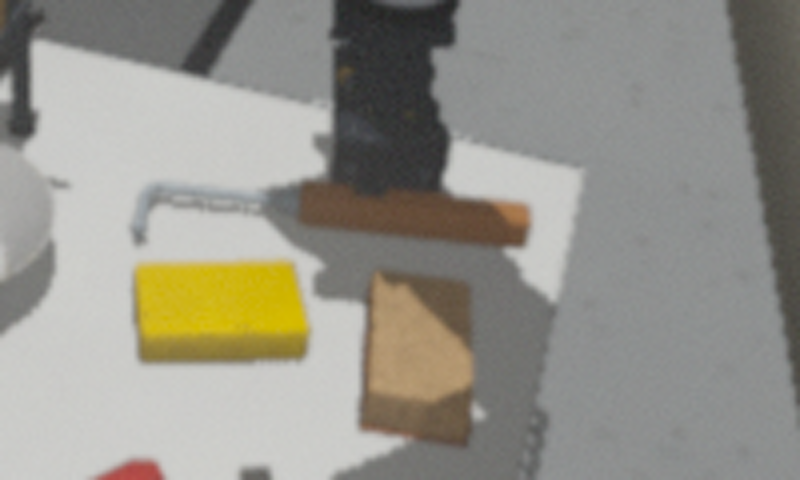

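The opening reached 15 mm, less than the 24 mm handle, so I don't know yet whether it's held. I'll close fully and check.

```bash
python3 -m pendant '[{"linear":[0,0,0],"angular":[0,0,0],"claw":0.0},{"linear":[0,0,0],"angular":[0,0,0],"claw":0},{"linear":[0,0,0],"angular":[0,0,0],"claw":0.0},{"linear":[0,0,0],"angular":[0,0,0],"claw":0.0}]'
python3 - <<'E'
from h import *
st();snap('wrist','w5.png');snap('side','s5.png');snap('scene','c5.png')
a=cv2.imread('pics/c5.png');cv2.imwrite('pics/c5z.png',cv2.resize(a[200:320,160:320],(800,600),interpolation=cv2.INTER_CUBIC))
E
```

```text
time: 3.42
position: [0.4567, -0.2413, 0.0093]
eef_rot: [[0.967, 0.254, -0.0], [0.254, -0.967, 0.0], [-0.0, -0.0, -1.0]]
contact_force: [-0.5, 0.1, 0.3]
opening: 0.0005
t 3.4167 pos [ 0.4567 -0.2413  0.0093] open 0.0005253059751188031 F [-0.54  0.11  0.34]
[[ 9.672e-01  2.540e-01 -1.000e-04]
 [ 2.540e-01 -9.672e-01  1.000e-04]
 [-0.000e+00 -1.000e-04 -1.000e+00]]
j [-40.9  31.4  99.6   0.   49.   34.4]
```

View pics/w5.png

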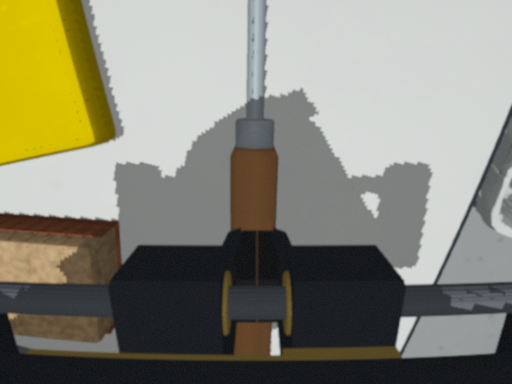

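View pics/c5z.png

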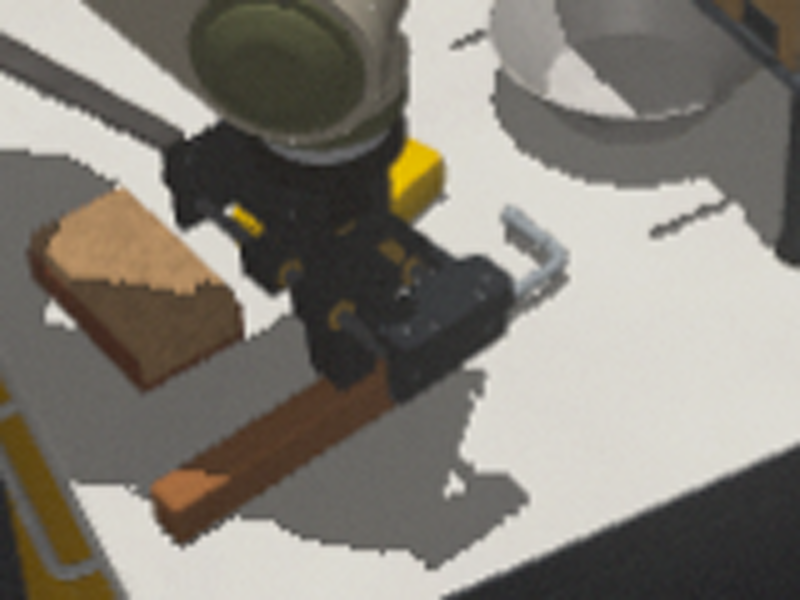

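The fingers closed above the handle, so the real tips sit higher than the reported TCP. I'll measure that offset in the side picture.

Run:
```python
from h import *
s=st()
a=cv2.imread('pics/s5.png')
for dz in (0,.019,.04):
  p=proj('side',np.array(s['position'])+[0,0,dz]);print(dz,p); cv2.circle(a,tuple(int(round(v)) for v in p),1,(0,0,255) if dz==0 else (0,255,0),-1)
cv2.imwrite('pics/s5z.png',cv2.resize(a[170:290,240:440],(800,480),interpolation=cv2.INTER_NEAREST))
```

```text
t 3.5667 pos [ 0.4567 -0.2413  0.0093] open 0.0006252171383141286 F [ 0.44 -0.32  0.13]
[[ 0.9672  0.2541  0.    ]
 [ 0.2541 -0.9672 -0.    ]
 [ 0.      0.     -1.    ]]
j [-40.9  31.4  99.6  -0.   49.   34.4]
0 [330.42073569 222.05086491]
0.019 [331.25543153 216.99012328]
0.04 [332.20068143 211.26172105]
```

View pics/s5z.png

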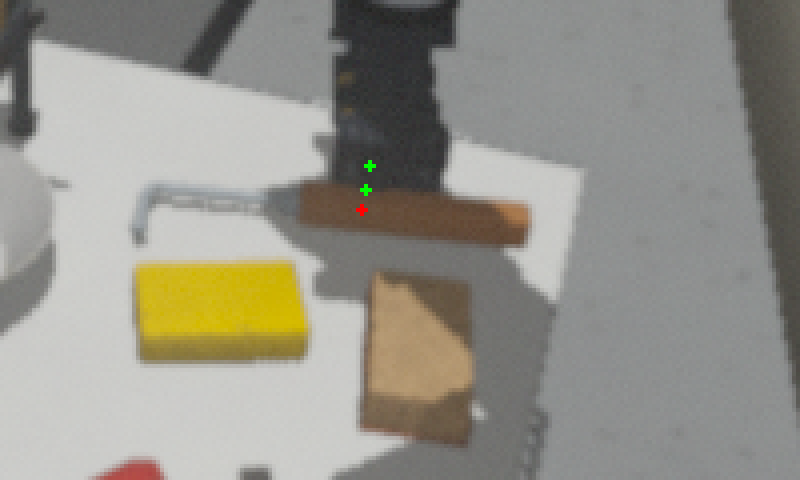

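The real fingertips are about 20 mm above the reported TCP, near handle-top height. I'll open and go down in small steps, watching force and pictures.

```bash
python3 -m pendant '[{"linear":[0,0,-0.005],"angular":[0,0,0],"claw":0.05},{"linear":[0,0,0],"angular":[0,0,0],"claw":0.05},{"linear":[0,0,0],"angular":[0,0,0],"claw":0.05},{"linear":[0,0,0],"angular":[0,0,0],"claw":0.05},{"linear":[0,0,0],"angular":[0,0,0],"claw":0.05}]'
python3 -m pendant '[{"linear":[0,0,0],"angular":[0,0,0],"claw":0.05},{"linear":[0,0,0.006],"angular":[0,0,0],"claw":0.05},{"linear":[0,0,0.006],"angular":[0,0,0],"claw":0.05},{"linear":[0,0,0],"angular":[0,0,0],"claw":0.05}]'
python3 - <<'E'
from h import *
st();snap('wrist','w6.png');snap('side','s6.png')
a=cv2.imread('pics/s6.png');cv2.imwrite('pics/s6z.png',cv2.resize(a[170:290,240:440],(800,480),interpolation=cv2.INTER_CUBIC))
E
```

```text
time: 3.98
position: [0.4566, -0.2413, 0.0143]
eef_rot: [[0.967, 0.254, -0.0], [0.254, -0.967, 0.0], [-0.0, -0.0, -1.0]]
contact_force: [0.5, 0.6, -0.7]
opening: 0.0316
time: 4.32
position: [0.456, -0.2408, 0.0009]
eef_rot: [[0.967, 0.254, -0.002], [0.254, -0.967, 0.002], [-0.001, -0.002, -1.0]]
contact_force: [0.3, 0.4, -0.2]
opening: 0.0501
t 4.3167 pos [ 0.456  -0.2408  0.0009] open 0.050082130332770834 F [ 0.28  0.43 -0.22]
[[ 0.9672  0.2539 -0.0017]
 [ 0.2539 -0.9672  0.0015]
 [-0.0013 -0.0019 -1.    ]]
j [-40.9  32.2  99.8  -0.   48.   34.4]
```

View pics/s6z.png

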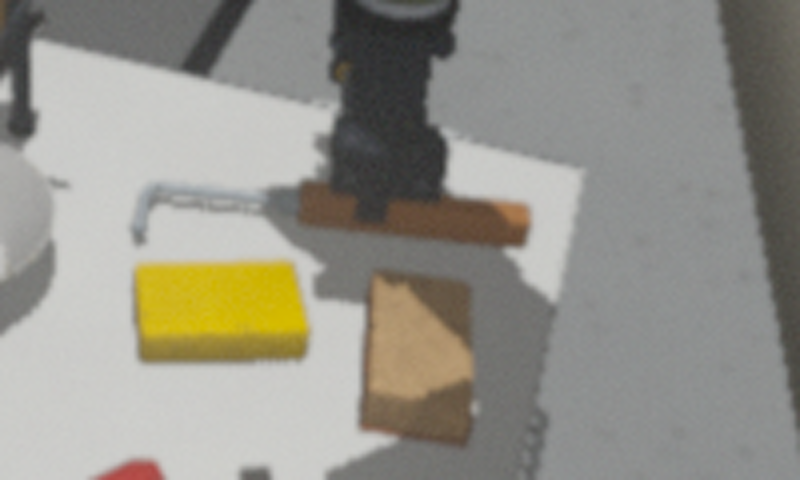

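View pics/w6.png

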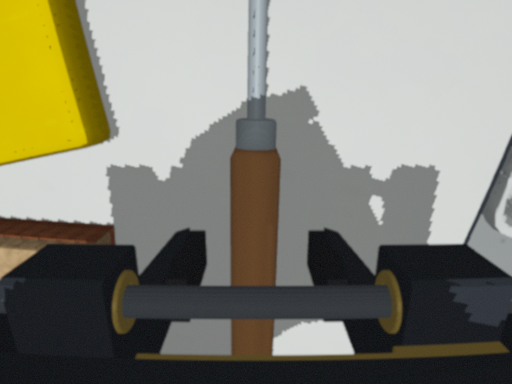

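The side view now shows the fingertip about 12–15 mm down the handle side. Down another 9 mm, then I'll close.

```bash
python3 -m pendant '[{"linear":[0,0,0.005],"angular":[0,0,0],"claw":0.05},{"linear":[0,0,0.004],"angular":[0,0,0],"claw":0.05},{"linear":[0,0,0],"angular":[0,0,0],"claw":0.05}]'
python3 -m pendant '[{"linear":[0,0,0],"angular":[0,0,0],"claw":0.015},{"linear":[0,0,0],"angular":[0,0,0],"claw":0.015},{"linear":[0,0,0],"angular":[0,0,0],"claw":0.0},{"linear":[0,0,0],"angular":[0,0,0],"claw":0.0},{"linear":[0,0,0],"angular":[0,0,0],"claw":0.0}]'
python3 -m pendant '[{"linear":[0,0,0],"angular":[0,0,0],"claw":0.0},{"linear":[0,0,0],"angular":[0,0,0],"claw":0.0},{"linear":[0,0,0],"angular":[0,0,0],"claw":0.0}]'
python3 - <<'E'
from h import *
st();snap('wrist','w7.png');snap('side','s7.png')
a=cv2.imread('pics/s7.png');cv2.imwrite('pics/s7z.png',cv2.resize(a[170:290,240:440],(800,480),interpolation=cv2.INTER_CUBIC))
E
```

```text
time: 4.67
position: [0.4563, -0.241, -0.0075]
eef_rot: [[0.967, 0.254, -0.001], [0.254, -0.967, 0.001], [-0.001, -0.001, -1.0]]
contact_force: [0.6, 0.2, 0.2]
opening: 0.0503
time: 5.08
position: [0.4567, -0.2413, -0.0065]
eef_rot: [[0.967, 0.254, 0.0], [0.254, -0.967, -0.0], [0.0, 0.0, -1.0]]
contact_force: [-0.5, 0.7, 1.6]
opening: 0.0239
time: 5.33
position: [0.4567, -0.2413, -0.0066]
eef_rot: [[0.967, 0.254, 0.0], [0.254, -0.967, -0.0], [0.0, 0.0, -1.0]]
contact_force: [-0.1, 0.8, 2.6]
opening: 0.0234
t 5.3333 pos [ 0.4567 -0.2413 -0.0066] open 0.023409187538809002 F [-0.05  0.77  2.64]
[[ 9.672e-01  2.540e-01  1.000e-04]
 [ 2.540e-01 -9.672e-01 -0.000e+00]
 [ 1.000e-04  1.000e-04 -1.000e+00]]
j [-40.9  33.  100.    0.   47.   34.4]
```

View pics/s7z.png

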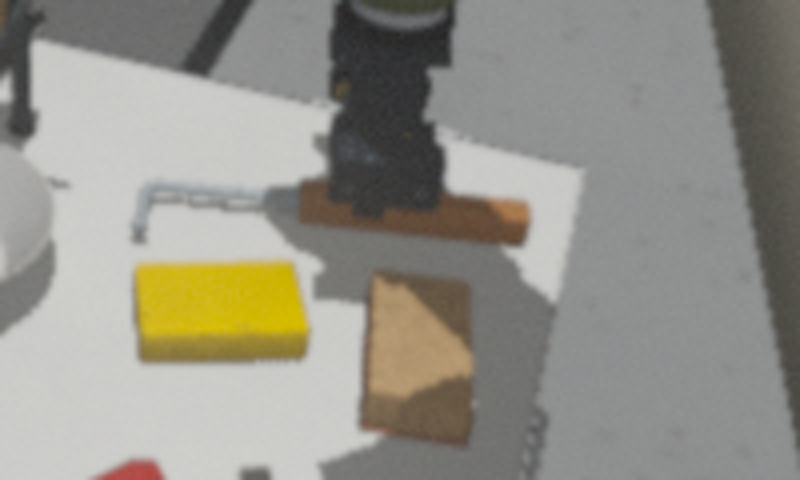

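Held at 23.4 mm, but with little pad overlap. I'll regrip about 6 mm deeper so it resists tilting better.

```bash
python3 -m pendant '[{"linear":[0,0,0],"angular":[0,0,0],"claw":0.04},{"linear":[0,0,0],"angular":[0,0,0],"claw":0.04},{"linear":[0,0,0],"angular":[0,0,0],"claw":0.04},{"linear":[0,0,0],"angular":[0,0,0],"claw":0.04}]'
python3 -m pendant '[{"linear":[0,0,0.003],"angular":[0,0,0],"claw":0.04},{"linear":[0,0,0.004],"angular":[0,0,0],"claw":0.04},{"linear":[0,0,0],"angular":[0,0,0],"claw":0.04}]'
python3 - <<'E'
from h import *
st();snap('side','s8.png')
a=cv2.imread('pics/s8.png');cv2.imwrite('pics/s8z.png',cv2.resize(a[200:250,300:380],(800,500),interpolation=cv2.INTER_CUBIC))
E
```

```text
time: 5.77
position: [0.4567, -0.2414, -0.0067]
eef_rot: [[0.967, 0.254, 0.0], [0.254, -0.967, -0.0], [-0.0, 0.0, -1.0]]
contact_force: [-0.0, -0.4, -0.5]
opening: 0.0399
time: 6.02
position: [0.4563, -0.241, -0.0145]
eef_rot: [[0.967, 0.254, -0.001], [0.254, -0.967, 0.001], [-0.001, -0.001, -1.0]]
contact_force: [0.5, 0.7, 0.4]
opening: 0.0401
t 6.0167 pos [ 0.4563 -0.241  -0.0145] open 0.04012531083398503 F [0.46 0.75 0.39]
[[ 9.672e-01  2.540e-01 -1.000e-03]
 [ 2.540e-01 -9.672e-01  8.000e-04]
 [-7.000e-04 -1.100e-03 -1.000e+00]]
j [-40.9  33.8 100.2  -0.   46.1  34.4]
```

View pics/s8z.png

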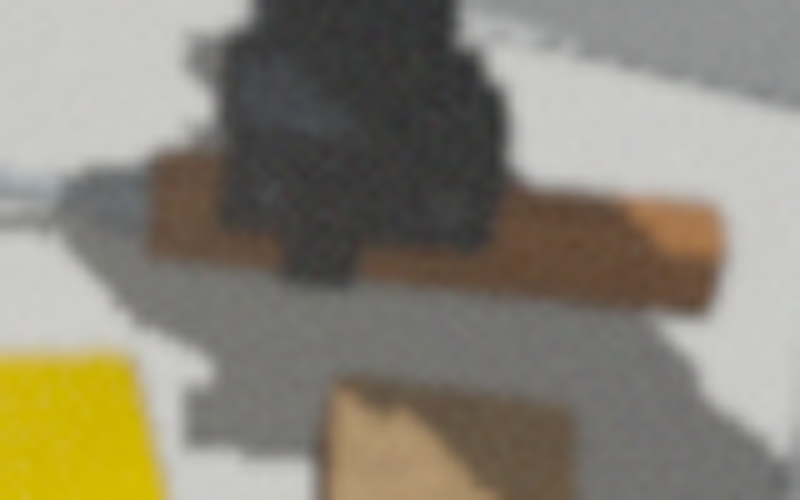

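The tips are now near the worktop and fully span the handle. I'll close and lift a little.

```bash
python3 -m pendant '[{"linear":[0,0,0],"angular":[0,0,0],"claw":0.0},{"linear":[0,0,0],"angular":[0,0,0],"claw":0.0},{"linear":[0,0,0],"angular":[0,0,0],"claw":0.0},{"linear":[0,0,0],"angular":[0,0,0],"claw":0.0},{"linear":[0,0,0],"angular":[0,0,0],"claw":0.0}]'
python3 -m pendant '[{"linear":[0,0,0],"angular":[0,0,0],"claw":0.0},{"linear":[0,0,-0.02],"angular":[0,0,0],"claw":0.0},{"linear":[0,0,-0.03],"angular":[0,0,0],"claw":0.0},{"linear":[0,0,-0.03],"angular":[0,0,0],"claw":0.0},{"linear":[0,0,0],"angular":[0,0,0],"claw":0.0}]'
python3 - <<'E'
from h import *
st();snap('side','s9.png');snap('wrist','w9.png')
E
```

```text
time: 6.48
position: [0.4567, -0.2413, -0.0136]
eef_rot: [[0.967, 0.254, 0.0], [0.254, -0.967, -0.0], [0.0, 0.0, -1.0]]
contact_force: [0.6, -0.4, -0.1]
opening: 0.0235
time: 6.9
position: [0.4587, -0.2429, 0.0712]
eef_rot: [[0.967, 0.254, 0.006], [0.254, -0.967, -0.005], [0.005, 0.007, -1.0]]
contact_force: [0.6, -0.4, 0.6]
opening: 0.0235
t 6.9 pos [ 0.4587 -0.2429  0.0712] open 0.02354141370944751 F [ 0.59 -0.44  0.62]
[[ 0.9671  0.2542  0.0064]
 [ 0.2542 -0.9671 -0.0055]
 [ 0.0048  0.0069 -1.    ]]
j [-40.9  25.8  97.1   0.   56.6  34.4]
```

View pics/s9.png

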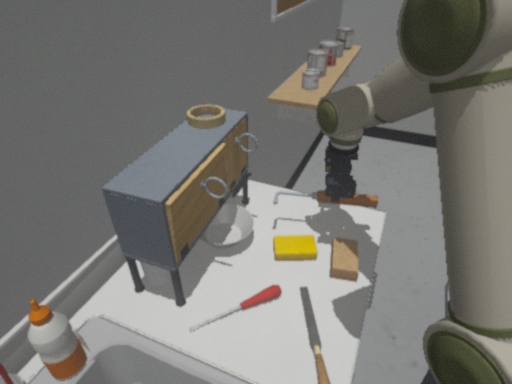

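View pics/w9.png

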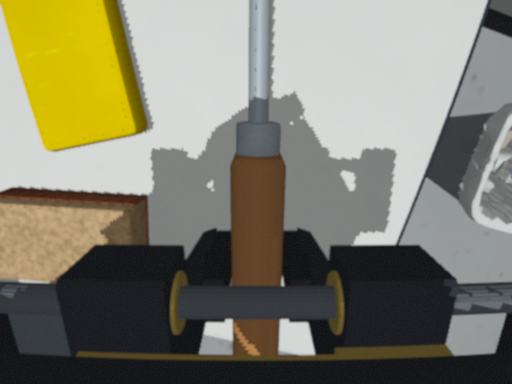

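The pole is lifted and level (side view: hook at (277,195), handle at (345,198)). Next stop is the pre-insertion point, right of the wide ring.

```bash
python3 to.py 0.5164 -0.0819 0.2214 2.9
```

```text
t 7.0 pos [ 0.4569 -0.2415  0.0668] open 0.023617356707812873 F [-0.67  0.39 -2.53]
[[ 9.672e-01  2.540e-01  1.200e-03]
 [ 2.540e-01 -9.672e-01 -1.000e-03]
 [ 9.000e-04  1.300e-03 -1.000e+00]]
j [-40.9  26.1  97.4  -0.   56.4  34.4]
ang [ 0.0012 -0.001   0.2062] lin(new axes) [ 0.0675 -0.1564 -0.1546]
```

```bash
python3 -m pendant '[{"linear":[0,0,-0.031],"angular":[0,0,0.07],"claw":0.0},{"linear":[0,0,-0.031],"angular":[0,0,0.07],"claw":0.0},{"linear":[0,0,-0.031],"angular":[0,0,0.066],"claw":0.0},{"linear":[0,0,-0.031],"angular":[0,0,0],"claw":0.0},{"linear":[0,0,-0.031],"angular":[0,0,0],"claw":0.0}]'
python3 -m pendant '[{"linear":[0.01,-0.025,0],"angular":[0,0,0],"claw":0.0},{"linear":[0.01,-0.025,0],"angular":[0,0,0],"claw":0.0},{"linear":[0.01,-0.025,0],"angular":[0,0,0],"claw":0.0},{"linear":[0.01,-0.025,0],"angular":[0,0,0],"claw":0.0},{"linear":[0,0,0],"angular":[0,0,0],"claw":0.0}]'
python3 to.py 0.5164 -0.0819 0.2214 2.9
python3 - <<'E'
from h import *
for c in ['scene','side']:
    snap(c,c+'10.png')
    for q in ['hook','wide_hatch_ring']:
        print(c,q,[(np.round(d['xyz'],4),round(d['conf'],2)) for d in finder.pinpoint(q,c)][:2])
E
```

```text
time: 7.42
position: [0.4561, -0.2409, 0.2211]
eef_rot: [[0.999, 0.05, -0.002], [0.05, -0.999, 0.002], [-0.002, -0.002, -1.0]]
contact_force: [-0.3, -0.8, -2.2]
opening: 0.0232
time: 7.83
position: [0.492, -0.1357, 0.2197]
eef_rot: [[0.999, 0.054, -0.002], [0.054, -0.999, 0.002], [-0.002, -0.003, -1.0]]
contact_force: [0.2, 0.5, -0.8]
opening: 0.0238
t 7.8333 pos [ 0.492  -0.1357  0.2197] open 0.023775224306452312 F [ 0.23  0.54 -0.76]
[[ 0.9985  0.0543 -0.0022]
 [ 0.0543 -0.9985  0.0025]
 [-0.0021 -0.0026 -1.    ]]
j [-28.6  15.8  87.3   0.1  77.1  58.2]
ang [-0.0026  0.0021  0.0037] lin(new axes) [ 0.0271 -0.0525 -0.0017]
scene hook [(array([ 0.6451, -0.1015,  0.2435]), 0.87)]
scene wide_hatch_ring [(array([0.6663, 0.027 , 0.2485]), 0.66)]
side hook [(array([ 0.6451, -0.1067,  0.2455]), 0.83)]
side wide_hatch_ring []
```

View pics/scene10.png

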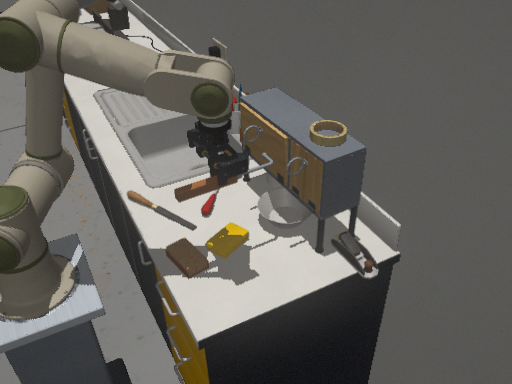

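View pics/side10.png

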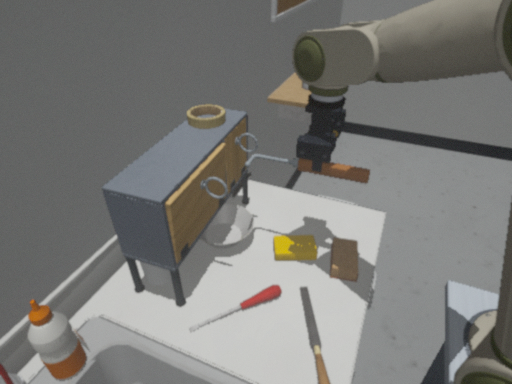

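Both cameras put the hook at about (0.645,-0.104,0.2445), within 3 mm of my model. I'll move to the pre-insertion point.

```bash
python3 -m pendant '[{"linear":[0.014,-0.025,-0.001],"angular":[0,0,0],"claw":0.0},{"linear":[0.013,-0.025,-0.001],"angular":[0,0,0],"claw":0.0},{"linear":[0,0,0],"angular":[0,0,0],"claw":0.0},{"linear":[0,0,0],"angular":[0,0,0],"claw":0.0}]'
python3 - <<'E'
from h import *
s=st();R=np.array(s['eef_rot']);print('model hook',np.array(s['position'])+R@[.1558,-.024,-.0276])
for c in ['scene','side']:
    a=snap(c,c+'11.png')
    for q in ['hook','wide_hatch_ring']:
        print(c,q,[(np.round(d['xyz'],4),round(d['conf'],2)) for d in finder.pinpoint(q,c)][:2])
a=cv2.imread('pics/scene11.png');b=cv2.imread('pics/side11.png')
cv2.imwrite('pics/z11.png',np.hstack([cv2.resize(a[100:200,200:300],(400,400),interpolation=3),cv2.resize(b[110:210,180:280],(400,400),interpolation=3)]))
E
```

```text
time: 8.47
position: [0.5161, -0.088, 0.2231]
eef_rot: [[0.999, 0.052, -0.0], [0.052, -0.999, -0.0], [-0.0, 0.0, -1.0]]
contact_force: [0.6, -0.4, -1.2]
opening: 0.0237
t 8.4667 pos [ 0.5161 -0.088   0.2231] open 0.02372294388136714 F [ 0.64 -0.42 -1.17]
[[ 9.987e-01  5.160e-02 -3.000e-04]
 [ 5.160e-02 -9.987e-01 -1.000e-04]
 [-3.000e-04  1.000e-04 -1.000e+00]]
j [-22.5  17.2  84.8  -0.   78.   64.5]
model hook [ 0.67041555 -0.05602996  0.25065153]
scene hook [(array([ 0.669 , -0.0579,  0.2521]), 0.66)]
scene wide_hatch_ring []
side hook [(array([ 0.6716, -0.0574,  0.2489]), 0.8)]
side wide_hatch_ring [(array([0.6668, 0.0279, 0.2483]), 0.72)]
```

View pics/z11.png

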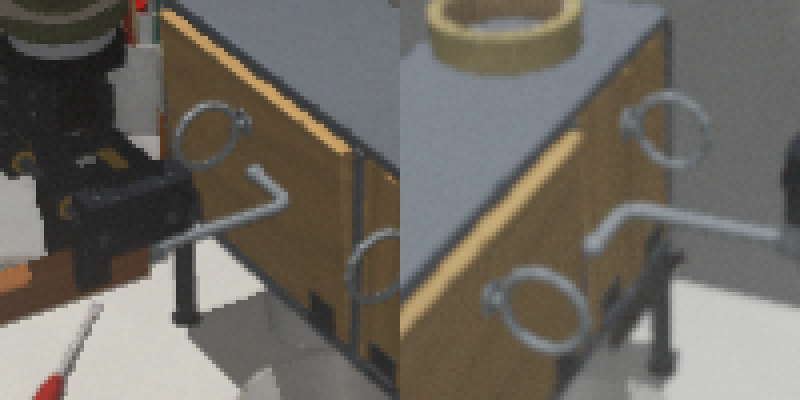

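The prong lines up with the ring hole. I'll advance left 40 mm, then check.

```bash
python3 -m pendant '[{"linear":[0,-0.021,0.001],"angular":[0,0,0],"claw":0.0},{"linear":[0.001,-0.021,0.001],"angular":[0,0,0],"claw":0.0},{"linear":[0,0,0],"angular":[0,0,0],"claw":0.0}]'
python3 - <<'E'
from h import *
s=st();R=np.array(s['eef_rot']);print('model hook',np.array(s['position'])+R@[.1558,-.024,-.0276])
for c in ['scene','side']: snap(c,c+'12.png')
a=cv2.imread('pics/scene12.png');b=cv2.imread('pics/side12.png')
cv2.imwrite('pics/z12.png',np.hstack([cv2.resize(a[100:200,200:300],(400,400),interpolation=3),cv2.resize(b[110:210,180:280],(400,400),interpolation=3)]))
E
```

```text
time: 9.02
position: [0.5145, -0.0441, 0.2213]
eef_rot: [[0.999, 0.052, -0.0], [0.052, -0.999, 0.001], [-0.0, -0.001, -1.0]]
contact_force: [-0.1, -0.2, -1.5]
opening: 0.0235
t 9.0167 pos [ 0.5145 -0.0441  0.2213] open 0.023474144938193133 F [-0.08 -0.16 -1.5 ]
[[ 9.986e-01  5.220e-02 -2.000e-04]
 [ 5.220e-02 -9.986e-01  9.000e-04]
 [-1.000e-04 -9.000e-04 -1.000e+00]]
j [-17.9  16.4  86.2   0.   77.4  69.1]
model hook [ 0.66882287 -0.01199292  0.24892591]
```

View pics/z12.png

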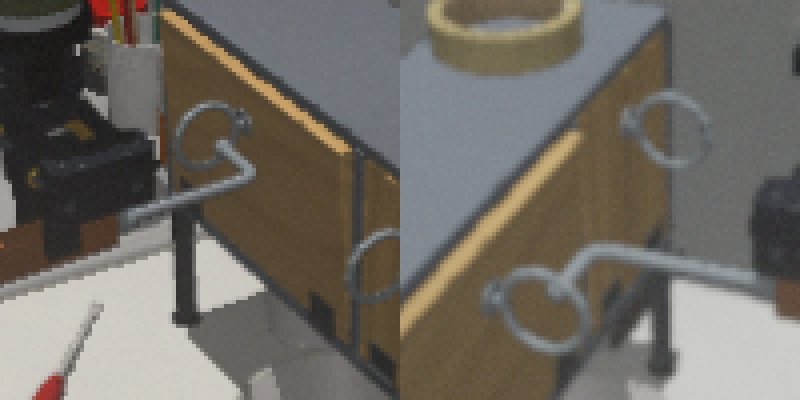

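The tip is at the hole and centred, so I'll push on 38 mm.

```bash
python3 -m pendant '[{"linear":[0.0005,-0.014,0],"angular":[0,0,0],"claw":0.0},{"linear":[0.0005,-0.014,0],"angular":[0,0,0],"claw":0.0},{"linear":[0,-0.01,0],"angular":[0,0,0],"claw":0.0},{"linear":[0,0,0],"angular":[0,0,0],"claw":0.0},{"linear":[0,0,0],"angular":[0,0,0],"claw":0.0}]'
python3 - <<'E'
from h import *
s=st();R=np.array(s['eef_rot']);print('model hook',np.array(s['position'])+R@[.1558,-.024,-.0276])
for c in ['scene','side']: 
  snap(c,c+'13.png')
  for q in ['hook','wide_hatch_ring']:
        print(c,q,[(np.round(d['xyz'],4),round(d['conf'],2)) for d in finder.pinpoint(q,c)][:2])
a=cv2.imread('pics/scene13.png');b=cv2.imread('pics/side13.png')
cv2.imwrite('pics/z13.png',np.hstack([cv2.resize(a[100:200,200:300],(400,400),interpolation=3),cv2.resize(b[110:210,180:280],(400,400),interpolation=3)]))
E
```

```text
time: 9.53
position: [0.514, -0.0086, 0.2214]
eef_rot: [[0.999, 0.051, 0.0], [0.051, -0.999, -0.0], [0.0, 0.0, -1.0]]
contact_force: [-0.8, -0.2, -0.7]
opening: 0.0238
t 9.5333 pos [ 0.514  -0.0086  0.2214] open 0.023783667481806818 F [-0.76 -0.19 -0.66]
[[ 9.987e-01  5.110e-02  1.000e-04]
 [ 5.110e-02 -9.987e-01 -4.000e-04]
 [ 1.000e-04  4.000e-04 -1.000e+00]]
j [-14.   16.1  86.6  -0.   77.3  73.1]
model hook [0.66834318 0.02337156 0.24896042]
scene hook [(array([0.667 , 0.0271, 0.25  ]), 0.62)]
scene wide_hatch_ring [(array([0.6679, 0.0263, 0.2489]), 0.96)]
side hook [(array([0.6673, 0.0244, 0.2493]), 0.87)]
side wide_hatch_ring [(array([0.6651, 0.0275, 0.2477]), 0.79)]
```

View pics/z13.png

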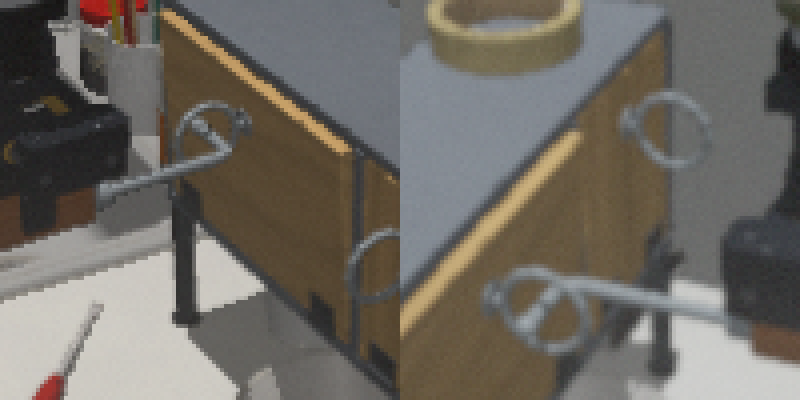

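The hook is through the ring and centred; model and both cameras agree within 3 mm. Now I'll compute the pull arc.

```bash
cat > arc.py <<'E'
from h import *
def ringc(t): return np.array([-59-38*np.cos(t)-125*np.sin(t),127+125*np.cos(t)-38*np.sin(t)])
def tan(t): v=np.array([38*np.sin(t)-125*np.cos(t),-125*np.sin(t)-38*np.cos(t)]);return v/np.linalg.norm(v)
cx,cy,ya=.7746,-.0445,np.radians(2.9)
def hookmodel():
    s=env.state();R=np.array(s['eef_rot']);p=np.array(s['position'])+R@[.1558,-.024,-.0276]
    d=p[:2]-[cx,cy];return np.array([np.cos(ya)*d[0]+np.sin(ya)*d[1],-np.sin(ya)*d[0]+np.cos(ya)*d[1],p[2]])*1000,s
if __name__=='__main__':
    h,s=hookmodel();print('hook in cup (mm)',h.round(1),'tcp',np.round(s['position'],4),'F',np.round(s['contact_force'],1))
    prev=h[[0,2]]
    for t in np.arange(.06,1.21,.095):
        q=ringc(t)+16.5*tan(t);print(round(t,3),'hook tgt',q.round(1),'step tool x,z mm',(q-prev)[0].round(1),-(q-prev)[1].round(1));prev=q
E
python3 arc.py
```

```text
hook in cup (mm) [-102.7   73.   248.9] tcp [ 0.5139 -0.0086  0.2213] F [-0.1 -0.4 -1.3]
0.06 hook tgt [-119.9  243.8] step tool x,z mm -17.2 5.1
0.155 hook tgt [-130.7  237.5] step tool x,z mm -10.8 6.3
0.25 hook tgt [-140.9  230.2] step tool x,z mm -10.2 7.3
0.345 hook tgt [-150.3  221.9] step tool x,z mm -9.4 8.2
0.44 hook tgt [-158.9  212.8] step tool x,z mm -8.6 9.1
0.535 hook tgt [-166.6  203. ] step tool x,z mm -7.7 9.9
0.63 hook tgt [-173.3  192.4] step tool x,z mm -6.7 10.5
0.725 hook tgt [-179.   181.3] step tool x,z mm -5.7 11.1
0.82 hook tgt [-183.6  169.7] step tool x,z mm -4.6 11.6
0.915 hook tgt [-187.1  157.7] step tool x,z mm -3.5 12.0
1.01 hook tgt [-189.4  145.4] step tool x,z mm -2.3 12.3
1.105 hook tgt [-190.6  132.9] step tool x,z mm -1.2 12.5
1.2 hook tgt [-190.5  120.4] step tool x,z mm 0.0 12.5
```

```bash
python3 -m pendant '[{"linear":[-0.009,0,0.0025],"angular":[0,0,0],"claw":0.0},{"linear":[-0.008,0,0.0025],"angular":[0,0,0],"claw":0.0},{"linear":[-0.011,0,0.006],"angular":[0,0,0],"claw":0.0},{"linear":[-0.01,0,0.007],"angular":[0,0,0],"claw":0.0},{"linear":[0,0,0],"angular":[0,0,0],"claw":0.0}]'
python3 arc.py | head -1
python3 - <<'E'
from h import *
for c in ['scene','side']: 
  snap(c,c+'14.png')
  for q in ['hook','wide_hatch_ring']:
        print(c,q,[(np.round(d['xyz'],4),round(d['conf'],2)) for d in finder.pinpoint(q,c)][:2])
a=cv2.imread('pics/scene14.png');b=cv2.imread('pics/side14.png')
cv2.imwrite('pics/z14.png',np.hstack([cv2.resize(a[100:200,200:300],(400,400),interpolation=3),cv2.resize(b[110:210,180:280],(400,400),interpolation=3)]))
E
```

```text
time: 10.25
position: [0.4746, -0.0101, 0.2025]
eef_rot: [[0.999, 0.05, -0.002], [0.05, -0.999, 0.0], [-0.002, -0.001, -1.0]]
contact_force: [0.2, 0.2, -1.4]
opening: 0.0239
hook in cup (mm) [-142.    73.5  229.9] tcp [ 0.4746 -0.0101  0.2025] F [ 0.2  0.2 -1.4]
scene hook [(array([0.6269, 0.0202, 0.2314]), 0.58)]
scene wide_hatch_ring [(array([0.6458, 0.023 , 0.2389]), 0.77)]
side hook [(array([0.6305, 0.0216, 0.2311]), 0.8)]
side wide_hatch_ring [(array([0.6448, 0.0259, 0.234 ]), 0.76)]
```

View pics/z14.png

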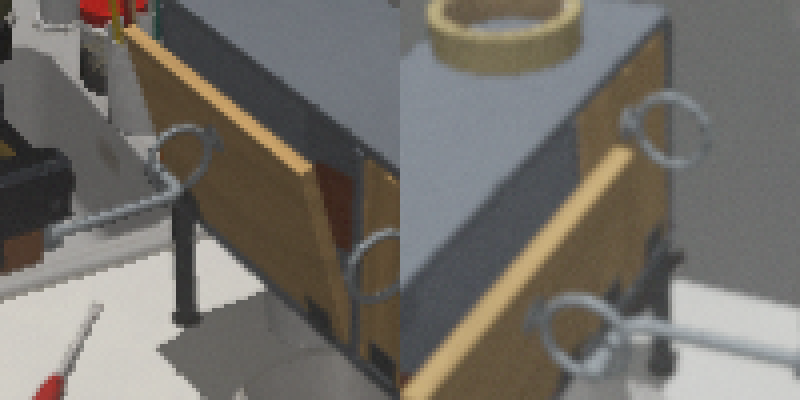

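The hatch follows the pull: the ring is at (0.645,0.024,0.237) with the hook leading it by about 17 mm. I'll continue along the arc.

```bash
python3 -m pendant '[{"linear":[-0.009,0,0.008],"angular":[0,0,0],"claw":0.0},{"linear":[-0.0085,0,0.009],"angular":[0,0,0],"claw":0.0},{"linear":[-0.008,0,0.01],"angular":[0,0,0],"claw":0.0},{"linear":[-0.0065,0,0.0105],"angular":[0,0,0],"claw":0.0},{"linear":[0,0,0],"angular":[0,0,0],"claw":0.0}]'
python3 arc.py | head -1
python3 - <<'E'
from h import *
for c in ['scene','side']: 
  snap(c,c+'15.png')
  for q in ['hook','wide_hatch_ring']:
        print(c,q,[(np.round(d['xyz'],4),round(d['conf'],2)) for d in finder.pinpoint(q,c)][:2])
a=cv2.imread('pics/scene15.png');b=cv2.imread('pics/side15.png')
cv2.imwrite('pics/z15.png',np.hstack([cv2.resize(a[100:240,180:320],(400,400),interpolation=3),cv2.resize(b[110:250,180:320],(400,400),interpolation=3)]))
E
```

```text
time: 10.97
position: [0.4429, -0.0115, 0.1646]
eef_rot: [[0.999, 0.051, -0.002], [0.051, -0.999, 0.001], [-0.002, -0.001, -1.0]]
contact_force: [-0.3, 0.4, -0.9]
opening: 0.0234
hook in cup (mm) [-173.7   73.8  191.9] tcp [ 0.4429 -0.0115  0.1646] F [-0.3  0.4 -0.9]
scene hook [(array([0.5935, 0.0199, 0.1923]), 0.7)]
scene wide_hatch_ring [(array([0.6069, 0.0252, 0.2039]), 0.73)]
side hook [(array([0.5967, 0.0198, 0.1948]), 0.83)]
side wide_hatch_ring [(array([0.6092, 0.025 , 0.2008]), 0.75)]
```

View pics/z15.png

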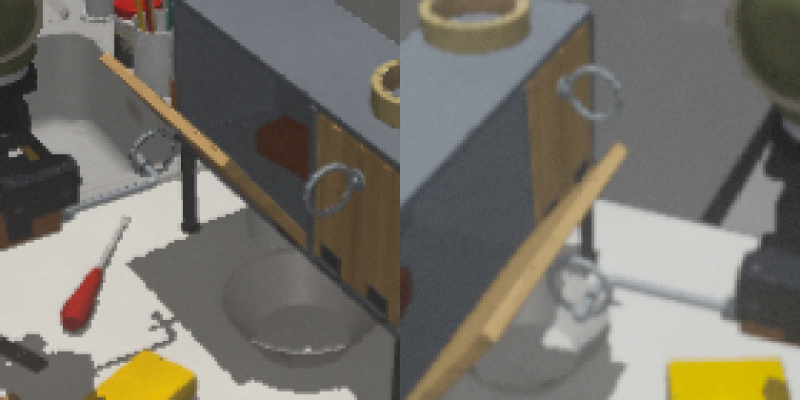

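The ring is tracking at (0.608,0.025,0.202), with the pole still level and clear of the hatch. On to the last part.

```bash
python3 -m pendant '[{"linear":[-0.0055,0,0.011],"angular":[0,0,0],"claw":0.0},{"linear":[-0.0045,0,0.0115],"angular":[0,0,0],"claw":0.0},{"linear":[-0.0035,0,0.012],"angular":[0,0,0],"claw":0.0},{"linear":[-0.002,0,0.012],"angular":[0,0,0],"claw":0.0},{"linear":[0,0,0],"angular":[0,0,0],"claw":0.0}]'
python3 arc.py | head -1
python3 - <<'E'
from h import *
for c in ['scene','side']: 
  snap(c,c+'16.png')
  for q in ['hook','wide_hatch_ring']:
        print(c,q,[(np.round(d['xyz'],4),round(d['conf'],2)) for d in finder.pinpoint(q,c)][:2])
a=cv2.imread('pics/scene16.png');b=cv2.imread('pics/side16.png')
cv2.imwrite('pics/z16.png',np.hstack([cv2.resize(a[100:240,180:320],(400,400),interpolation=3),cv2.resize(b[130:270,200:340],(400,400),interpolation=3)]))
E
```

```text
time: 11.68
position: [0.4277, -0.0122, 0.118]
eef_rot: [[0.999, 0.051, -0.003], [0.051, -0.999, 0.001], [-0.003, -0.001, -1.0]]
contact_force: [-0.5, 0.1, -0.3]
opening: 0.0235
hook in cup (mm) [-189.    73.8  145.3] tcp [ 0.4277 -0.0122  0.118 ] F [-0.5  0.1 -0.3]
scene hook [(array([0.5824, 0.0192, 0.1453]), 0.86)]
scene wide_hatch_ring [(array([0.5852, 0.0223, 0.1626]), 0.56)]
side hook [(array([0.5824, 0.0214, 0.1481]), 0.67)]
side wide_hatch_ring [(array([0.5859, 0.0233, 0.1585]), 0.72)]
```

View pics/z16.png

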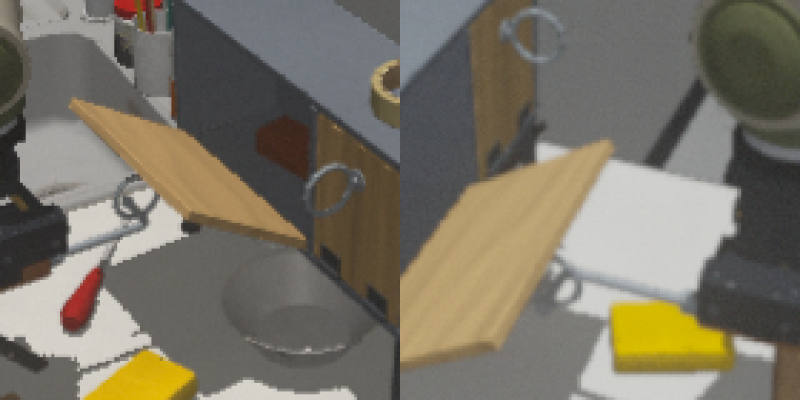

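```bash
python3 -m pendant '[{"linear":[-0.0015,0,0.0125],"angular":[0,0,0],"claw":0.0},{"linear":[0,0,0.011],"angular":[0,0,0],"claw":0.0},{"linear":[0,0,0],"angular":[0,0,0],"claw":0.0},{"linear":[0,0,0],"angular":[0,0,0],"claw":0.0}]'
python3 arc.py | head -1
python3 - <<'E'
from h import *
for c in ['scene','side']: 
  snap(c,c+'17.png')
  for q in ['hook','wide_hatch_ring']:
        print(c,q,[(np.round(d['xyz'],4),round(d['conf'],2)) for d in finder.pinpoint(q,c)][:2])
a=cv2.imread('pics/scene17.png');b=cv2.imread('pics/side17.png')
cv2.imwrite('pics/z17.png',np.hstack([cv2.resize(a[100:240,180:320],(400,400),interpolation=3),cv2.resize(b[130:270,200:340],(400,400),interpolation=3)]))
E
```

```text
time: 12.32
position: [0.4271, -0.0125, 0.0961]
eef_rot: [[0.999, 0.051, -0.0], [0.051, -0.999, 0.0], [-0.0, -0.0, -1.0]]
contact_force: [-0.3, 0.2, -0.7]
opening: 0.0236
hook in cup (mm) [-189.7   73.5  123.6] tcp [ 0.4271 -0.0125  0.0961] F [-0.3  0.2 -0.7]
scene hook [(array([0.58  , 0.018 , 0.1277]), 0.61)]
scene wide_hatch_ring [(array([0.5823, 0.0246, 0.1427]), 0.71)]
side hook []
side wide_hatch_ring [(array([0.582 , 0.0248, 0.1379]), 0.64)]
```

View pics/z17.png

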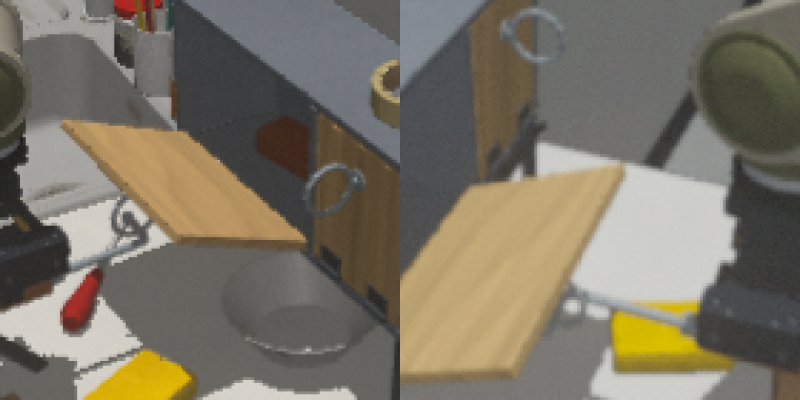

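The hatch is fully down: ring z is about 0.140, so roughly 1.17 rad. To unhook, I'll rise 14 mm to the ring's centre, then move right.

```bash
python3 -m pendant '[{"linear":[0,0,-0.007],"angular":[0,0,0],"claw":0.0},{"linear":[0,0,-0.007],"angular":[0,0,0],"claw":0.0},{"linear":[0,0.01,0],"angular":[0,0,0],"claw":0.0},{"linear":[0,0.015,0],"angular":[0,0,0],"claw":0.0},{"linear":[0,0,0],"angular":[0,0,0],"claw":0.0}]'
python3 arc.py | head -1
python3 - <<'E'
from h import *
for c in ['scene','side']: 
  snap(c,c+'18.png')
  for q in ['hook','wide_hatch_ring']:
        print(c,q,[(np.round(d['xyz'],4),round(d['conf'],2)) for d in finder.pinpoint(q,c)][:2])
a=cv2.imread('pics/scene18.png');b=cv2.imread('pics/side18.png')
cv2.imwrite('pics/z18.png',np.hstack([cv2.resize(a[140:210,190:260],(400,400),interpolation=3),cv2.resize(b[130:270,200:340],(400,400),interpolation=3)]))
E
```

```text
time: 13.03
position: [0.4288, -0.0395, 0.1103]
eef_rot: [[0.999, 0.05, 0.001], [0.05, -0.999, -0.001], [0.001, 0.001, -1.0]]
contact_force: [-0.2, 0.2, -2.3]
opening: 0.0237
hook in cup (mm) [-189.3   46.3  138. ] tcp [ 0.4288 -0.0395  0.1103] F [-0.2  0.2 -2.3]
scene hook [(array([ 0.5826, -0.0092,  0.141 ]), 0.93)]
scene wide_hatch_ring []
side hook [(array([ 0.5805, -0.0065,  0.1428]), 0.65)]
side wide_hatch_ring [(array([0.5825, 0.0243, 0.1404]), 0.63)]
```

View pics/z18.png

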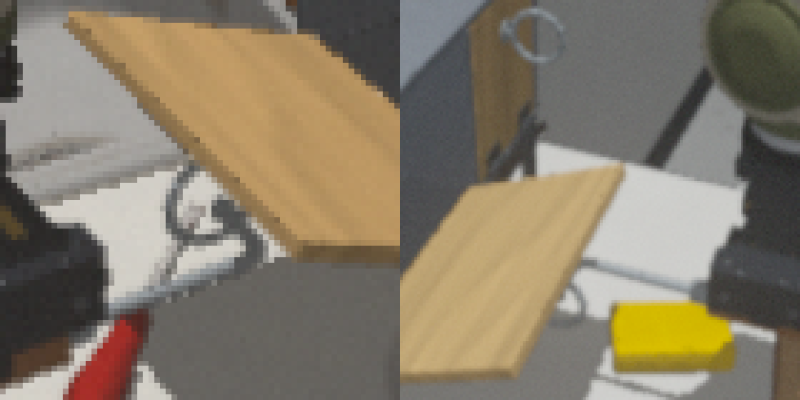

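```bash
python3 -m pendant '[{"linear":[0,0.015,0],"angular":[0,0,0],"claw":0.0},{"linear":[0,0.015,0],"angular":[0,0,0],"claw":0.0},{"linear":[0,0.02,0],"angular":[0,0,0],"claw":0.0},{"linear":[0,0.025,0],"angular":[0,0,0],"claw":0.0},{"linear":[0,0,0],"angular":[0,0,0],"claw":0.0}]'
python3 - <<'E'
from h import *
for c in ['scene','side']: 
  snap(c,c+'19.png')
  for q in ['hook','wide_hatch_ring']:
        print(c,q,[(np.round(d['xyz'],4),round(d['conf'],2)) for d in finder.pinpoint(q,c)][:2])
E
python3 to.py 0.4567 -0.2413 0.09 14.7
```

```text
time: 13.75
position: [0.4326, -0.1151, 0.1099]
eef_rot: [[0.999, 0.049, 0.001], [0.049, -0.999, -0.001], [0.001, 0.001, -1.0]]
contact_force: [0.1, 1.1, -1.6]
opening: 0.0237
scene hook [(array([ 0.5831, -0.0826,  0.1388]), 0.91)]
scene wide_hatch_ring [(array([0.5813, 0.0236, 0.1444]), 0.62)]
side hook [(array([ 0.5852, -0.0809,  0.1398]), 0.57)]
side wide_hatch_ring [(array([0.5827, 0.0228, 0.1397]), 0.93)]
t 14.05 pos [ 0.432  -0.1115  0.1098] open 0.023320031871979337 F [ 0.38 -0.41 -1.59]
[[ 9.987e-01  5.190e-02 -2.000e-04]
 [ 5.190e-02 -9.987e-01  2.000e-04]
 [-2.000e-04 -2.000e-04 -1.000e+00]]
j [-29.6  14.7 106.6   0.   58.7  57.4]
ang [-2.000e-04  2.000e-04 -2.046e-01] lin(new axes) [-0.0091  0.1318  0.0198]
```

View pics/scene19.png

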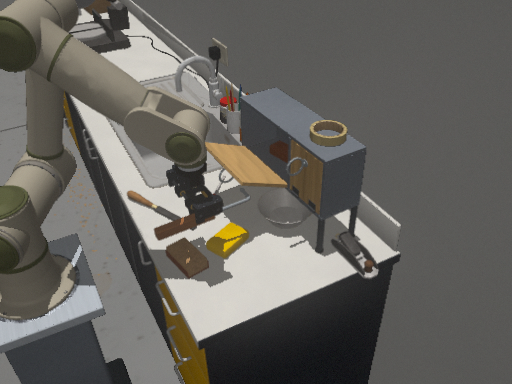

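The hook is out of the ring. I'll carry the pole back over its original spot, which is still clear.

```bash
python3 -m pendant '[{"linear":[0.0045,0.033,0],"angular":[0,0,0],"claw":0.0},{"linear":[0.0045,0.033,0],"angular":[0,0,0],"claw":0.0},{"linear":[0.0045,0.033,0],"angular":[0,0,0],"claw":0.0},{"linear":[0.0045,0.032,0],"angular":[0,0,0],"claw":0.0},{"linear":[0,0,0.01],"angular":[0,0,-0.1],"claw":0.0}]'
python3 -m pendant '[{"linear":[0,0,0.015],"angular":[0,0,-0.105],"claw":0.0},{"linear":[0,0,0.02],"angular":[0,0,0],"claw":0.0},{"linear":[0,0,0.02],"angular":[0,0,0],"claw":0.0},{"linear":[0,0,0.0],"angular":[0,0,0],"claw":0.0},{"linear":[0,0,0],"angular":[0,0,0],"claw":0.0}]'
python3 to.py 0.4567 -0.2413 -0.0136 14.7
python3 - <<'E'
from h import *
for c in ['side','wrist']: snap(c,c+'20.png')
E
```

```text
time: 14.47
position: [0.4583, -0.2471, 0.1012]
eef_rot: [[0.989, 0.147, 0.004], [0.147, -0.989, -0.004], [0.003, 0.005, -1.0]]
contact_force: [0.7, 0.4, -1.8]
opening: 0.0234
time: 14.88
position: [0.4566, -0.2416, 0.0447]
eef_rot: [[0.967, 0.254, -0.001], [0.254, -0.967, 0.001], [-0.001, -0.001, -1.0]]
contact_force: [0.8, 0.1, -0.6]
opening: 0.0237
t 14.8833 pos [ 0.4566 -0.2416  0.0447] open 0.02374761666681487 F [ 0.83  0.14 -0.58]
[[ 9.673e-01  2.537e-01 -1.200e-03]
 [ 2.537e-01 -9.673e-01  1.100e-03]
 [-9.000e-04 -1.400e-03 -1.000e+00]]
j [-40.9  28.1  98.3   0.   53.7  34.4]
ang [-0.0014  0.0009 -0.0001] lin(new axes) [ 0.0001 -0.0003  0.0583]
```

View pics/side20.png

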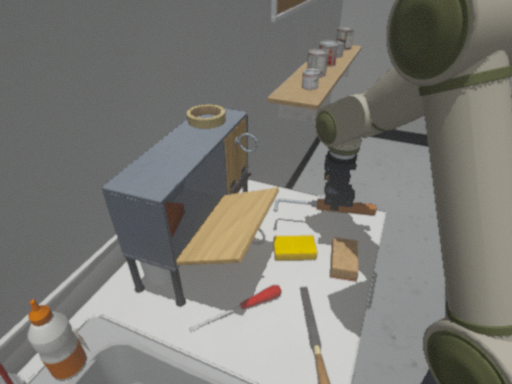

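View pics/wrist20.png

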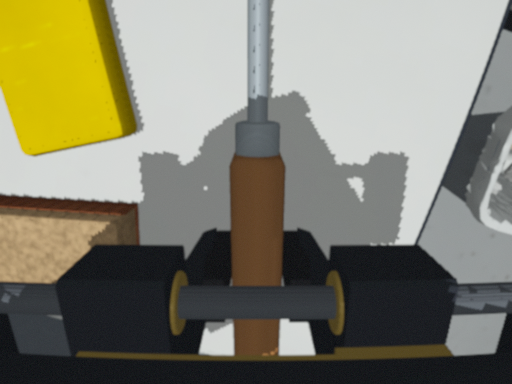

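The pole is level over its old clear spot, its hook shadow at about (290,222). I'll lower it 57 mm, with small last steps.

```bash
python3 -m pendant '[{"linear":[0,0,0.02],"angular":[0,0,0],"claw":0.0},{"linear":[0,0,0.018],"angular":[0,0,0],"claw":0.0},{"linear":[0,0,0.01],"angular":[0,0,0],"claw":0.0},{"linear":[0,0,0.005],"angular":[0,0,0],"claw":0.0},{"linear":[0,0,0],"angular":[0,0,0],"claw":0.0}]'
python3 -m pendant '[{"linear":[0,0,0.002],"angular":[0,0,0],"claw":0.0},{"linear":[0,0,0.002],"angular":[0,0,0],"claw":0.0},{"linear":[0,0,0],"angular":[0,0,0],"claw":0.0},{"linear":[0,0,0],"angular":[0,0,0],"claw":0.0}]'
```

```text
time: 15.4
position: [0.4567, -0.2423, -0.0082]
eef_rot: [[0.967, 0.253, -0.0], [0.253, -0.967, 0.0], [-0.0, -0.0, -1.0]]
contact_force: [-0.3, 0.2, -1.4]
opening: 0.0235
time: 15.73
position: [0.457, -0.2426, -0.0117]
eef_rot: [[0.967, 0.253, 0.001], [0.253, -0.967, -0.001], [0.001, 0.001, -1.0]]
contact_force: [0.4, -0.2, -0.5]
opening: 0.0237
```

```bash
python3 -m pendant '[{"linear":[0,0,0.0015],"angular":[0,0,0],"claw":0.0},{"linear":[0,0,0.001],"angular":[0,0,0],"claw":0.0},{"linear":[0,0,0],"angular":[0,0,0],"claw":0.0}]'
python3 -m pendant '[{"linear":[0,0,0],"angular":[0,0,0],"claw":0.03},{"linear":[0,0,0],"angular":[0,0,0],"claw":0.05},{"linear":[0,0,0],"angular":[0,0,0],"claw":0.05},{"linear":[0,0,0],"angular":[0,0,0],"claw":0.05},{"linear":[0,0,0],"angular":[0,0,0],"claw":0.05}]'
python3 -m pendant '[{"linear":[0,0,-0.01],"angular":[0,0,0],"claw":0.05},{"linear":[0,0,-0.03],"angular":[0,0,0],"claw":0.05},{"linear":[0,0,-0.04],"angular":[0,0,0],"claw":0.05},{"linear":[0,0,-0.04],"angular":[0,0,0],"claw":0.05},{"linear":[0,0,0],"angular":[0,0,0],"claw":0.05}]'
python3 - <<'E'
from h import *
st()
for c in ['scene','side']: 
  snap(c,c+'21.png')
  for q in ['hook','hook_pole','wide_hatch_ring']:
        print(c,q,[(np.round(d['xyz'],4),round(d['conf'],2)) for d in finder.pinpoint(q,c)][:2])
E
```

```text
time: 15.98
position: [0.4571, -0.2426, -0.0136]
eef_rot: [[0.967, 0.253, 0.001], [0.253, -0.967, -0.001], [0.001, 0.001, -1.0]]
contact_force: [-1.3, 3.1, 10.6]
opening: 0.0236
time: 16.4
position: [0.4567, -0.2423, -0.0148]
eef_rot: [[0.967, 0.253, -0.0], [0.253, -0.967, 0.0], [-0.0, -0.0, -1.0]]
contact_force: [-0.4, -0.1, 0.1]
opening: 0.0497
time: 16.82
position: [0.4594, -0.2444, 0.113]
eef_rot: [[0.967, 0.253, 0.01], [0.253, -0.967, -0.008], [0.007, 0.01, -1.0]]
contact_force: [0.0, -0.9, 0.5]
opening: 0.0504
t 16.8167 pos [ 0.4594 -0.2444  0.113 ] open 0.050356682869953415 F [ 0.   -0.94  0.46]
[[ 0.9674  0.2532  0.0095]
 [ 0.2533 -0.9674 -0.0082]
 [ 0.0071  0.0103 -0.9999]]
j [-40.9  22.6  94.8   0.   61.9  34.4]
scene hook []
scene hook_pole [(array([ 0.4502, -0.2428, -0.0026]), 0.73)]
scene wide_hatch_ring [(array([0.5833, 0.0215, 0.1441]), 0.78)]
side hook [(array([ 0.6001, -0.1769,  0.0163]), 0.56)]
side hook_pole [(array([ 4.423e-01, -2.485e-01, -3.000e-04]), 0.61)]
side wide_hatch_ring [(array([0.5814, 0.023 , 0.1379]), 0.7)]
```

View pics/side21.png

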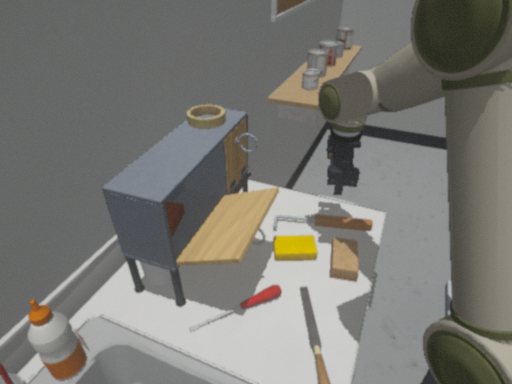

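View pics/scene21.png

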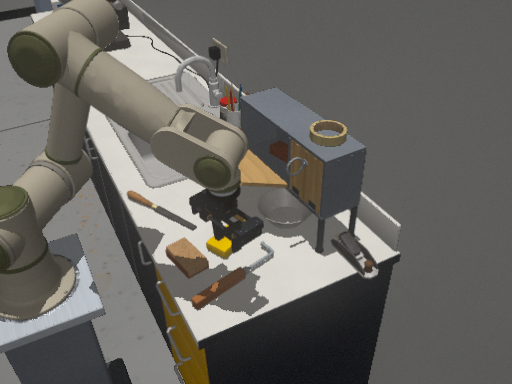

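The pole lies flat at its original place, the wide hatch is down, the narrow one is shut and the hand is clear. I'm handing in.

```bash
python3 -c "
from h import *
print(finish_job())"
```

```text
the job is handed in; nothing more can be done
None
```

I pulled the wide hatch fully down with the pole's hook, unhooked it, and laid the pole back flat where it had been. The job was handed in at about 17 s.

**Last checks:**
- **Wide hatch:** the ring sits about 0.138–0.144 m above the worktop, which puts the hatch at roughly 1.17 rad.
- **Narrow hatch:** it looks shut in both pictures.
- **Pole:** it lies flat with its hook at about (0.600, -0.177, 0.016). That is roughly 0.24 m from the ring, well over the 0.06 m needed.
- **Hand:** it is raised clear of everything. I saw no sign of hand or arm contact with the hatch, though the contact force on it isn't measured separately.

**What went wrong or disagreed:**
- **First grasp missed:** the fingers closed above the handle, because the reported tool point sits about 20 mm beyond the real fingertips. I opened, went deeper and regripped, and the pole did not noticeably slip after that.
- **Set-down force:** the wrist force reached about 11 N as the pole touched the worktop, well under the limit.
- **Network readings:** in the last look the scene camera did not find the hook. The two cameras differed by about 8 mm on the pole's position.

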